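Switch the marble sorter to its other tray

ROBOT

A 6-joint arm with a two-finger parallel gripper is mounted at the origin on the work surface. World frame = base frame: x ahead of the robot, y to its left, z up, the work surface at z = 0. Lengths are in mm, angles in rad, forces in N, time in s.
With the tool pointing down it reaches from about 275 to 825 mm from the base axis. Payload 4.9 kg.
Tool frame: the origin (TCP) lies midway between the tips of the shut fingers; the grasp point (between the pads) lies 19 mm behind it (r.grip_point_offset is the x of the grasp point in the tool frame, in mm); x points along the fingers, y is the direction in which the jaws open and shut, and the axes are right-handed (so a half turn about x gives the same grasp; the last joint's range is limited). The gripper opens to 85 mm and grips with 20 to 120 N. Pads are 22 mm wide; open, the fingers measure 114 mm over their backs; the gripper's body (76 mm by 85 mm) begins 54 mm behind the grasp point. The pads swing forward as they close: fully open they stand 13 mm farther back than shut.
Start: joints at [-1.31, 0.326, -0.193, 1.052, 0, 1.437], TCP at [211.556, -507.703, 231.281] pointing down, gripper open.
Joint ranges: [-2.65, 2.65], [-0.97, 1.79], [-1.3, 1.35], [-1.93, 2.1], [-1.47, 1.37], [-3.14, 3.14]. Speed limits (rad/s): [2.57, 2.57, 3.14, 3.14, 3.14, 3.14].

INTERFACE

Orientations are given as a 3x3 rotation matrix whose columns are the frame's x, y, z axes.
In Python, from plant import r gives the robot as it stands. The module is installed in compiled form; this text tells all that it offers.
- The arm moves only by the shell command python3 -m handwheel 'ROWS'. ROWS is JSON, a list of rows, each a list of 5 numbers: the shift along the tool's x, y, z in mm, then the turn about the tool's x in degrees, then the closure, from 0 (fully open) to 1 (shut). A call has 1 to 10 rows; each row shifts and turns the pose as measured when the row begins, along the tool's axes as they then stand; what a row does not reach is not made up. A row lasts 1/8 s, in which the tool goes at most 62.5 mm and 10.7 degrees, less where a joint would pass 70% of its speed; a pose out of reach is approached as far as the arm can. A call with a gripper value outside its range is refused whole. The fingers move at their own pace and stop on an object; the grip force is fixed at half the most. Time passes only in rows, so rows that do not move let the fingers close. It gives the time, the measured TCP pose, the force and the opening at its end, in the units of the state.
- r.observe(): the state, without advancing time (a new reading comes with each control period).
- r.read_camera(name): name is "side" or "top"; returns the picture (400x640x3 uint8, red, green, blue); there is no depth.
- r.camera_model(name): a dict with "fx", "fy", "cx", "cy" (pixels), "view" (4x4, takes a point from world to camera coordinates). Camera axes: x right, y up, looking along -z (the intrinsics and any distortion apply to the point x, -y, -z); pixel columns grow to the right and rows downward; lengths in mm; the calibration is good to about 2 mm. A picture is of the moment at which its call begins. camera_model takes no time and is no camera call.
- r.sign_off(): hands the job in, once; it reports no verdict.
The state is a dict: "clock": time; "joint_positions": joint angles; "dq": joint speeds; "effort": joint torques, N m; "position": TCP position; "tool_rot": TCP orientation; "ft_force": force on the tool from outside, world axes, zero at the start; "torque": the same for the moment, N m; "opening": opening from 0.0 (shut) to 1.0 (fully open).
Only numpy, scipy, OpenCV 4.12 (cv2) and the standard library are available. Lean on these libraries where they do the work, as an engineer would, in place of code of your own. Each camera call takes 0.05 s, during which the arm holds its last target. There are 200 camera calls.

TASK

The marble sorter's seesaw gate is tipped towards one of its two catch trays. Press down the raised end of the gate with a fingertip to rock it over its pivot, then push the release slide fully in, so that the three waiting glass marbles roll by themselves into the other tray. Do not touch the marbles and leave the jar, the can and the red ornament where they are.

Things in the scene. Friction and masses are not known exactly. Their poses are not given: they have to be found in the camera images.
- sorter: Fixed sorter. Origin at table height under the middle of the seesaw's pivot; x: downhill direction of the feed chute (away from the robot), y left, z up. Chute 40 mm wide, from x = -176 to a lip at -22 mm (floor 124 mm high there, slope 8 deg, walls 24 mm). Grey trays under the seesaw's ends: |y| = 104 to 247 mm, x = -48 to 58 mm, floor 12 mm, rims 50 mm, end wall 88 mm high
- gate (a joint): Tilt of the seesaw gate, rad, -0.22 to 0.22; axis along the sorter's x, 92 mm high. Positive: left (+y) end raised, feeds the right tray; negative: the reverse. Starts on either stop; past level it snaps to the other by itself (over-centre; under 1 N on a raised ear). Aluminium trough 58 x 240 mm, walls 22 mm, with a plate (y +-30 mm) and a 32 mm steel weight amid its +x wall, up to 101 mm above the pivot
- ear_left (a point): Centre of the top face of the gate's left press ear: a flat plate 46 mm (x) by 44 mm (y), 6 mm thick, fixed to the outside of the trough's far (+x) wall near its left end; it moves with the gate. 52 mm in front (+x) of the sorter's origin, 115 mm to the left of it; about 120 mm high when raised, 70 mm when low
- ear_right (a point): The same on the right press ear, 115 mm to the right (-y) of the sorter's origin
- slide (a joint): Travel of the release slide, m: near 0 shut (blade across the chute, marbles held), 0.042 fully in (chute open). It moves along the sorter's +y and stays where it is left; friction about 1.5 N, with a firm stop at the end
- tab_face (a point): Middle of the outer (-y) face of the slide's push tab, 185 mm above the table: an upright steel plate 44 mm wide (x), 5 mm thick, from 125 to 210 mm high, standing clear on the right (-y) side of the feed chute, 75 mm on the robot's side of the pivot. Push it to the sorter's +y, towards the chute
- marble1_center (a point): Centre of glass marble 1, 28 mm across, about 36 g, in the feed chute behind the slide's blade at the start (1 is nearest the blade)
- marble2_center (a point): Centre of glass marble 2, 28 mm across, about 36 g, in the feed chute behind the slide's blade at the start (1 is nearest the blade)
- marble3_center (a point): Centre of glass marble 3, 28 mm across, about 36 g, in the feed chute behind the slide's blade at the start (1 is nearest the blade)
- marble1: Glass marble 1, its origin on its surface (use the centre instead)
- marble2: Glass marble 2, its origin on its surface (use the centre instead)
- marble3: Glass marble 3, its origin on its surface (use the centre instead)
- jar: Bystander: jar, 60 mm across, 85 mm high, on the table left of the chute; origin under it
- can: Bystander: can, 66 mm across, 90 mm high, on the table right of the chute; origin under it
- ornament: Bystander: red glass apple ornament, 72 mm across, 74 mm high, on the table beyond the sorter; origin under it
There are look-alikes about, which are no part of the job. What is shaped like the marble1 but blue or grey is not meant.

How it is judged (in metres and radians):
On the way, in this order (a step that is already met when the one before it is completed fails the run):
1. the gate is rocked over to its other stop while the slide still holds the marbles (distance of ear_left from where it was at the start of the episode above 0.0275 m and (value of joint gate below -0.19 rad or value of joint gate above 0.19 rad) and value of joint slide below 0.012 m), for 0.2 s.
2. the release slide is pushed fully in (value of joint slide above 0.037 m), for 0.1 s.
At the end, for the whole second after the job is handed in: The gate rests tipped the other way than at the start (beyond 0.19 rad), the slide is in (over 37 mm of its 42 mm), and all three marbles lie still (under 0.1 m/s) in the tray that the gate now feeds (distance of ear_left from where it was at the start of the episode above 0.0275 m and value of joint slide above 0.037 m and ((value of joint gate below -0.19 rad and y of marble1_center in the frame of sorter between 0.1 and 0.25 m and height (world z) of each of marble1_center, marble2_center, marble3_center below 0.05 m and linear speed of each of marble1, marble2, marble3 below 0.1 m/s and x of marble1_center in the frame of sorter between -0.05 and 0.06 m and y of marble2_center in the frame of sorter between 0.1 and 0.25 m and x of marble2_center in the frame of sorter between -0.05 and 0.06 m and y of marble3_center in the frame of sorter between 0.1 and 0.25 m and x of marble3_center in the frame of sorter between -0.05 and 0.06 m) or (value of joint gate above 0.19 rad and y of marble1_center in the frame of sorter between -0.25 and -0.1 m and height (world z) of each of marble1_center, marble2_center, marble3_center below 0.05 m and linear speed of each of marble1, marble2, marble3 below 0.1 m/s and x of marble1_center in the frame of sorter between -0.05 and 0.06 m and y of marble2_center in the frame of sorter between -0.25 and -0.1 m and x of marble2_center in the frame of sorter between -0.05 and 0.06 m and y of marble3_center in the frame of sorter between -0.25 and -0.1 m and x of marble3_center in the frame of sorter between -0.05 and 0.06 m))); the robot touches nothing.
It fails at once if a marble is touched by the robot (contact force between any of the fingers, the arm and marble1 above 0.3 N or contact force between any of the fingers, the arm and marble2 above 0.3 N or contact force between any of the fingers, the arm and marble3 above 0.3 N).
It fails at once if a marble is lifted (height (world z) of any of marble1_center, marble2_center, marble3_center above 0.185 m).
It fails at once if a bystander is moved more than 20 mm (distance of any of jar, can, ornament from where it was at the start of the episode above 0.02 m).
It also fails if it takes over 48 s, if anything falls off the work surface, if the arm or the gripper's body presses on something with over 40 N, if the wrist force passes 120 N, or if a joint passes its speed limit or range.

## Working session

There is one attempt and no reset: what is moved stays moved. The work goes in short steps, Python scripts to look and compute and a shell command to move; the robot and the scene stay as the last step left them, time stands still between calls to the robot, and variables do not carry over. Pictures are saved under pics/ and viewed, about 8 in all and at most 12, crops included, and the job is handed in when it is done.

```bash
mkdir -p pics; cat > h.py <<'E'
import numpy as np,cv2
from plant import r
def snap(n,f):
    im=r.read_camera(n); cv2.imwrite('pics/'+f,im[:,:,::-1]); return im
def proj(n,P):
    m=r.camera_model(n); V=np.array(m['view']); P=np.atleast_2d(P)
    c=P@V[:3,:3].T+V[:3,3]; return np.c_[m['cx']+m['fx']*c[:,0]/-c[:,2], m['cy']+m['fy']*-c[:,1]/-c[:,2]]
def back(n,uv,z):
    m=r.camera_model(n); V=np.array(m['view']); R=V[:3,:3]; o=-R.T@V[:3,3]
    d=R.T@np.array([(uv[0]-m['cx'])/m['fx'],-(uv[1]-m['cy'])/m['fy'],-1]); return o+d*(z-o[2])/d[2]
E
python3 - <<'E'
from h import *
snap('top','top0.png');snap('side','side0.png')
for n in('top','side'):
    m=r.camera_model(n);print(m)
s=r.observe();print(s['clock'],s['position'],s['tool_rot'])
E
```

```text
{'fx': 383.6285257365351, 'fy': 383.6285257365351, 'cx': 320.67751663453026, 'cy': 192.25642260441742, 'view': array([[-2.98312712e-02, -9.99550150e-01, -3.09714839e-03,
         3.65503708e+01],
       [ 9.74801878e-01, -2.97776798e-02,  2.21075980e-01,
        -5.55249355e+02],
       [-2.21068755e-01,  3.57587147e-03,  9.75251669e-01,
        -6.97033347e+02],
       [ 0.00000000e+00,  0.00000000e+00,  0.00000000e+00,
         1.00000000e+00]])}
{'fx': 515.0928569834336, 'fy': 515.0928569834336, 'cx': 328.5489815082351, 'cy': 197.888246609264, 'view': array([[-9.47316956e-01, -3.20132014e-01, -1.02994594e-02,
         5.09361222e+02],
       [ 2.07894160e-01, -6.39014835e-01,  7.40567390e-01,
        -1.88306898e+02],
       [-2.43660837e-01,  6.99410848e-01,  6.71903164e-01,
        -9.77891195e+02],
       [ 0.00000000e+00,  0.00000000e+00,  0.00000000e+00,
         1.00000000e+00]])}
0.1 [ 211.40406144 -507.16456312  230.55899761] [[-4.33922962e-04  3.84627919e-01 -9.23071598e-01]
 [ 1.56110992e-03 -9.23070300e-01 -3.84628111e-01]
 [-9.99998687e-01 -1.60791520e-03 -1.99905061e-04]]
```

View pics/top0.png

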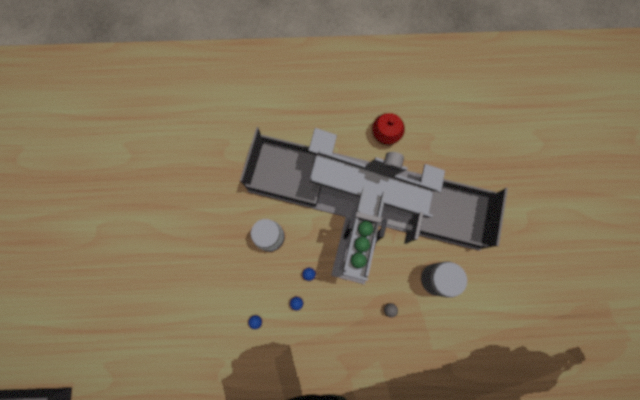

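View pics/side0.png

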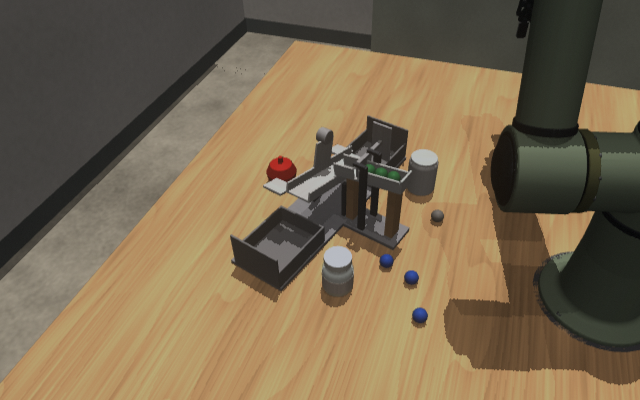

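The pictures show the seesaw with ears near (323,141) and (432,177) in top, the green marbles in the chute at (362,243), and the push tab around (380,230). The look-alikes are three blue balls at (309,273), (297,303) and (255,322), and a grey one at (391,310). None of these is wanted. The jar is at (266,235), the can at (449,279) and the apple at (389,128). I'll check this in close crops.

```bash
python3 - <<'E'
import cv2
a=cv2.imread('pics/top0.png')[115:290,235:515];cv2.imwrite('pics/tc.png',cv2.convertScaleAbs(cv2.resize(a,(800,500),interpolation=cv2.INTER_CUBIC),alpha=1.4))
a=cv2.imread('pics/side0.png')[105:295,225:445];cv2.imwrite('pics/sc.png',cv2.convertScaleAbs(cv2.resize(a,(695,600),interpolation=cv2.INTER_CUBIC),alpha=1.6))
E
```

```text
(no output)
```

View pics/tc.png

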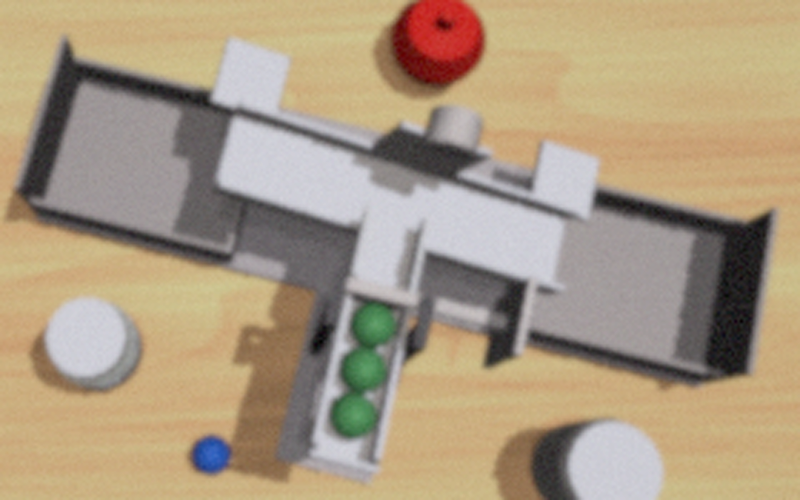

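View pics/sc.png

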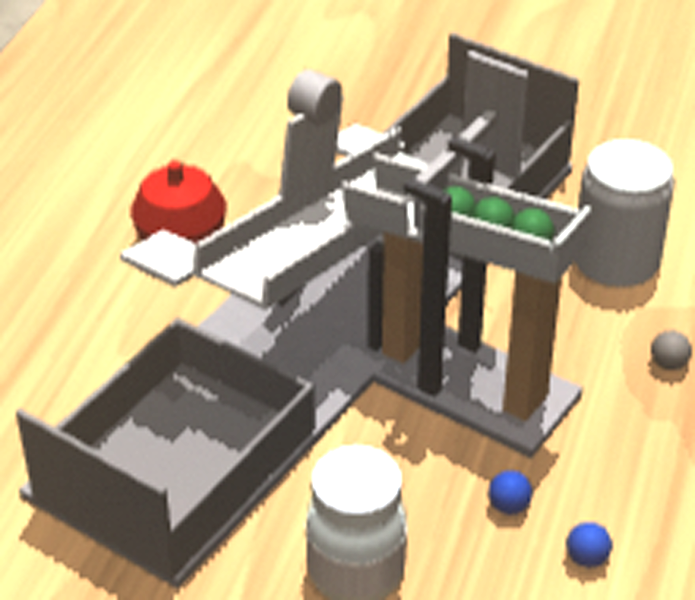

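```bash
cat > fit.py <<'E'
from h import *
from scipy.optimize import least_squares
T=lambda u,v:(u/2.857+235,v/2.857+115)
S=lambda u,v:(u/3.159+225,v/3.159+105)
def W(p,P):
    c,s=np.cos(p[2]),np.sin(p[2]); P=np.atleast_2d(P).astype(float)
    return np.c_[p[0]+c*P[:,0]-s*P[:,1],p[1]+s*P[:,0]+c*P[:,1],P[:,2]]
E
cat > f1.py <<'E'
from fit import *
obs=[('top',T(65,40),(58,247,88)),('top',T(18,190),(-48,247,88)),('top',T(773,210),(58,-247,88)),('top',T(750,372),(-48,-247,88)),
('side',S(22,413),(58,247,88)),('side',S(165,490),(-48,247,88)),('side',S(452,36),(58,-247,88)),('side',S(577,80),(-48,-247,88))]
def res(p): return np.concatenate([proj(n,W(p,P))[0]-np.array(uv) for n,uv,P in obs])
f=least_squares(res,[600,0,-.2],loss='soft_l1');p=f.x;print(p,res(p).reshape(-1,2).round(1).tolist())
np.save('p.npy',p)
for n,uvL,uvR in(('top',T(252,78),T(565,178)),('side',S(167,257),S(371,140))):
    for z in(70,120): print(n,z,'L',proj(n,W(p,(52,115,z)))[0].round(1),np.round(uvL,1),'R',proj(n,W(p,(52,-115,z)))[0].round(1),np.round(uvR,1))
Q=[(-97,y,z) for y in(-60,-70,-80,-90,-100) for z in(210,)]
print('tab far/near edge obs',T(533,278),T(518,352))
for y in(-60,-70,-80,-90,-100,-110): print(y,proj('top',W(p,[(-53,y,210),(-97,y,210)])).round(1).tolist(),proj('side',W(p,[(-53,y,210),(-97,y,210)])).round(1).tolist())
print('side obs',S(468,52),S(527,72))
print('earL',W(p,(52,115,120)),'tab',W(p,(-75,-80,185)))
for nm,uv,z in(('can',T(613,468),90),('jar',T(87,340),85),('apple',T(440,40),40)):print(nm,back('top',uv,z))
print(r.observe()['tool_rot'].round(3) if hasattr(r.observe()['tool_rot'],'round') else 0)
E
python3 f1.py
```

```text
[ 5.56294742e+02 -7.94691894e+01 -2.79906566e-01] [[-0.5, 1.2], [0.4, -1.2], [-0.2, 1.5], [-0.4, -1.1], [1.7, -0.0], [-0.3, -0.7], [0.5, 0.2], [-1.3, -0.1]]
top 70 L [321.  151.5] [323.2 142.3] R [434.  178.9] [432.8 177.3]
top 120 L [320.9 142.9] [323.2 142.3] R [441.7 172. ] [432.8 177.3]
side 70 L [280.1 204.8] [277.9 186.4] R [341.2 149.7] [342.4 149.3]
side 120 L [278.3 186.7] [277.9 186.4] R [341.3 132.2] [342.4 149.3]
tab far/near edge obs (421.5593279663983, 212.30486524326216) (416.30906545327264, 238.2061603080154)
-60 [[412.5, 210.6], [406.9, 237.9]] [[369.8, 125.1], [388.8, 132.1]]
-70 [[418.8, 212.1], [413.3, 239.5]] [[372.3, 122.8], [391.3, 129.7]]
-80 [[425.1, 213.7], [419.6, 241.1]] [[374.9, 120.5], [393.7, 127.4]]
-90 [[431.4, 215.3], [426.0, 242.7]] [[377.4, 118.3], [396.2, 125.0]]
-100 [[437.7, 216.8], [432.5, 244.3]] [[379.9, 116.0], [398.6, 122.7]]
-110 [[444.0, 218.4], [438.9, 245.9]] [[382.3, 113.8], [401.0, 120.4]]
side obs (373.14814814814815, 121.46090534979425) (391.8249446027224, 127.79202279202279)
earL [[638.04154003  16.68933068 120.        ]] tab [[ 462.11237951 -135.6357509   185.        ]]
can [ 382.08801362 -208.5347384    90.        ]
jar [473.95268298 125.63288368  85.        ]
apple [ 693.92299924 -128.94214353   40.        ]
[[-0.     0.385 -0.923]
 [ 0.002 -0.923 -0.385]
 [-1.    -0.002 -0.   ]]
```

The fit residuals are under 2 px. The left ear is the raised one, so the marbles must end up in the left tray. The left ear is at world (638,17,120) and the tab face sits at sorter y of about -76. First move: lift, shut the fingers and align with the sorter.

```bash
python3 -m handwheel '[[-13,0,0,-10.3,1],[-13,0,0,-10.3,1],[-13,0,0,-10.3,1],[-13,0,0,-10.3,1],[-13,0,0,-10.3,1]]'
cat > d.py <<'E'
from fit import *
import sys
p=np.load('p.npy');s=r.observe();R=np.array(s['tool_rot']);x=np.array(s['position'])
t=W(p,[float(v) for v in sys.argv[1:4]])[0]
c,sn=np.cos(p[2]),np.sin(p[2]);d=x-[p[0],p[1],0]
print('t',s['clock'],'sorter tcp',(c*d[0]+sn*d[1]).round(1),(-sn*d[0]+c*d[1]).round(1),x[2].round(1),'tool shift',(R.T@(t-x)).round(1),'yaw err deg',np.degrees(np.arctan2(R[1,1],R[0,1])-p[2]).round(2),'F',np.round(s['ft_force'],2),'j',np.round(s['joint_positions'],2),s['opening'])
E
python3 d.py 57 122 290
```

```text
clock: 0.72
position: [210.8, -504.9, 293.7]
tool_rot: [[-0.003, 0.969, -0.245], [0.01, -0.245, -0.969], [-1.0, -0.005, -0.009]]
ft_force: [-0.2, -0.4, -0.1]
opening: -0.002
t 0.725 sorter tcp -214.5 -504.3 293.7 tool shift [   7.6  291.5 -617.2] yaw err deg 1.84 F [-0.25 -0.36 -0.13] j [-1.31  0.3  -0.07  1.21  0.    0.51] -0.0019522211615379153
```

```bash
python3 -m handwheel '[[0,24,-51,-1,1],[0,24,-51,-1,1],[0,24,-51,0,1],[0,24,-51,0,1],[0,24,-51,0,1],[0,24,-51,0,1],[0,24,-51,0,1],[0,24,-51,0,1],[0,24,-51,0,1],[0,24,-51,0,1]]' | head -2; python3 d.py 57 122 180
```

```text
clock: 1.98
position: [563.2, -48.7, 294.5]
t 1.975 sorter tcp -1.9 31.4 294.5 tool shift [114.9  64.9 -85.9] yaw err deg 3.45 F [ 0.68 -1.12  0.64] j [-0.22  0.33 -0.03  1.22  0.01  1.57] 0.0032919942232236036
```

```bash
python3 -m handwheel '[[0,32,-44,3,1],[0,32,-42,0,1],[0,5,-7,0,1],[45,0,0,0,1],[45,0,0,0,1],[20,0,0,0,1],[0,0,0,0,1]]' | head -2; python3 d.py 57 122 130
```

```text
clock: 2.85
position: [653.0, 30.7, 178.4]
t 2.85 sorter tcp 62.5 132.6 178.4 tool shift [48.4 -5.  10.9] yaw err deg 0.63 F [-0.09  0.29  0.17] j [-0.07  0.56  0.04  1.06  0.01  1.77] 0.002543137371460289
```

```bash
python3 -m handwheel '[[0,-5,12,0,1],[25,0,0,0,1],[20,0,0,0,1],[0,0,0,0,1]]' | head -2; python3 d.py 57 120 82; python3 -m handwheel '[[10,0,0,0,1],[10,0,0,0,1],[10,0,0,0,1],[10,0,0,0,1],[10,0,0,0,1],[0,0,0,0,1]]'; python3 d.py 57 120 82
python3 - <<'E'
from h import *
a=snap('side','s1.png')[100:300,220:450,::-1]
cv2.imwrite('pics/s1c.png',cv2.convertScaleAbs(cv2.resize(a,(690,600),interpolation=cv2.INTER_CUBIC),alpha=1.6))
E
```

```text
clock: 3.35
position: [645.3, 16.7, 138.6]
t 3.35 sorter tcp 59.0 117.0 138.6 tool shift [56.6 -1.7 -2.7] yaw err deg 0.47 F [-0.23 -0.25  0.12] j [-0.09  0.57 -0.05  0.95  0.01  1.75] -0.005441712783741322
clock: 4.1
position: [646.8, 16.2, 88.5]
tool_rot: [[0.002, 0.963, -0.269], [0.006, -0.269, -0.963], [-1.0, -0.0, -0.006]]
ft_force: [0.6, -0.3, -0.6]
opening: -0.003
t 4.1 sorter tcp 60.6 116.9 88.5 tool shift [ 6.6 -3.5 -3. ] yaw err deg 0.45 F [ 0.55 -0.33 -0.61] j [-0.09  0.62 -0.11  0.85  0.01  1.75] -0.0025025477763767462
```

View pics/s1c.png

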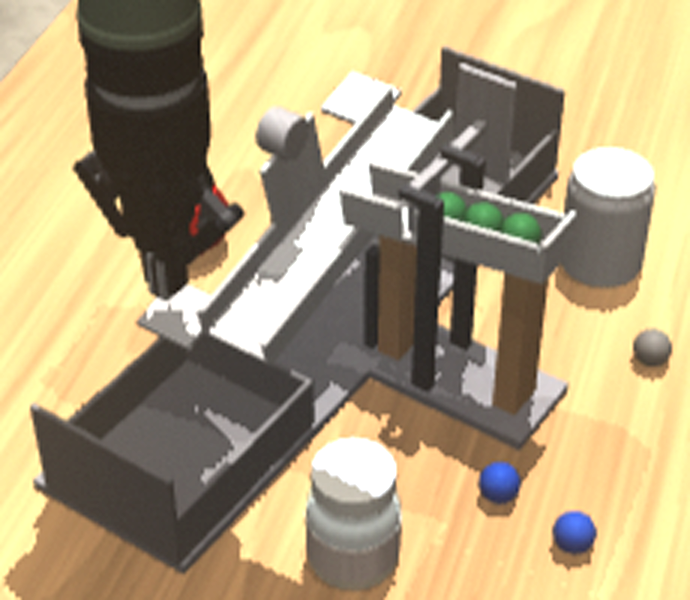

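The gate has rocked over: the left ear is now at about (280,203), which matches the 70 mm low height, and the marbles are still held. Next, lift and go to the tab.

```bash
python3 -m handwheel '[[-50,0,0,0,1],[-50,0,0,0,1],[-50,0,0,0,1],[-50,0,0,0,1],[0,0,0,0,1]]' | head -2; python3 -m handwheel '[[0,-24,42,0,1],[0,-24,42,0,1],[0,-24,42,0,1],[0,-24,42,0,1],[0,-24,42,0,1],[0,-15,30,0,1],[0,0,0,0,1]]' | head -2; python3 d.py -75 -125 172
```

```text
clock: 4.78
position: [646.9, 14.9, 296.1]
clock: 5.65
position: [445.6, -184.3, 289.7]
t 5.65 sorter tcp -77.4 -131.4 289.7 tool shift [117.7   2.6  -5.6] yaw err deg 0.56 F [ 0.04 -0.51  0.45] j [-0.55  0.17 -0.25  1.15  0.01  1.29] 0.00386745318541075
```

```bash
python3 -m handwheel '[[40,2,0,0,1],[40,0,0,0,1],[35,0,0,0,1],[0,0,0,0,1],[0,0,0,0,1]]' | head -2; python3 d.py -75 -60 175
python3 - <<'E'
from h import *
a=snap('top','t2.png')[130:290,290:490,::-1]
cv2.imwrite('pics/t2c.png',cv2.convertScaleAbs(cv2.resize(a,(750,600),interpolation=cv2.INTER_CUBIC),alpha=1.5))
E
```

```text
clock: 6.28
position: [450.5, -182.1, 172.1]
t 6.275 sorter tcp -73.3 -127.8 172.1 tool shift [ -2.4  -0.9 -67.8] yaw err deg 0.71 F [ 0.31 -0.38 -0.05] j [-0.54  0.26 -0.45  0.86  0.01  1.3 ] 0.0016480047159203655
```

View pics/t2c.png

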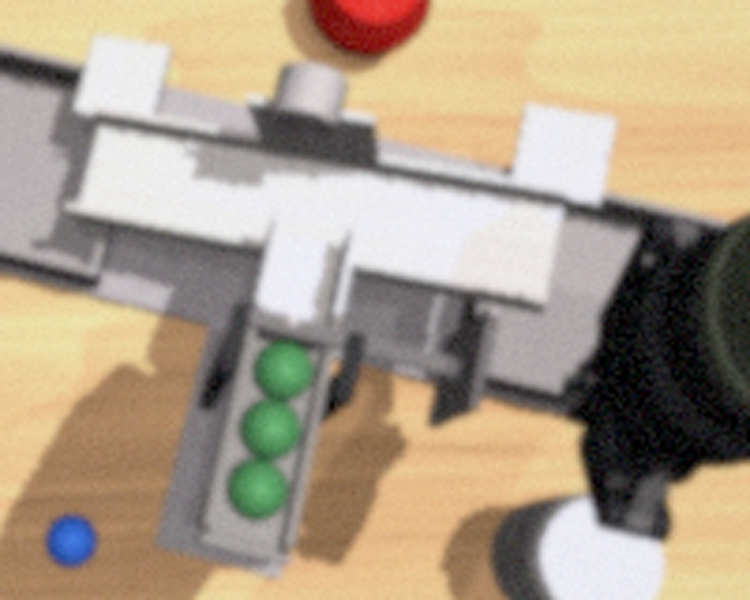

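The picture shows the finger standing to the right of the tab (tab at about (475,360) in the crop) with clear space between, the right ear raised and the marbles still held. Pushing along -z now.

```bash
python3 -m handwheel '[[0,0,-12,0,1],[0,0,-12,0,1],[0,0,-12,0,1],[0,0,-10,0,1],[0,0,-10,0,1]]'|grep -v rot;python3 d.py -75 -45 175;  python3 -m handwheel '[[0,0,-7,0,1],[0,0,-7,0,1]]'|grep -v rot; python3 d.py -75 -45 175
```

```text
clock: 6.95
position: [468.2, -125.9, 175.7]
ft_force: [0.7, -1.4, -1.0]
opening: 0.0
t 6.95 sorter tcp -71.8 -69.0 175.7 tool shift [  0.8  -2.9 -24. ] yaw err deg 0.69 F [ 0.65 -1.45 -0.98] j [-0.42  0.25 -0.45  0.86  0.01  1.42] 0.000476589844648048
clock: 7.2
position: [472.3, -111.5, 175.7]
ft_force: [-0.2, -2.2, -1.5]
opening: 0.002
t 7.2 sorter tcp -71.9 -54.0 175.7 tool shift [ 0.7 -3.  -9. ] yaw err deg 0.71 F [-0.17 -2.23 -1.5 ] j [-0.39  0.25 -0.45  0.86  0.    1.45] 0.001806170220588044
```

```bash
python3 -m handwheel '[[0,0,-5,0,1],[0,0,-4,0,1]]'|grep -v rot;python3 d.py -75 -45 175;  python3 -m handwheel '[[0,0,-4,0,1],[0,0,-3,0,1]]'|grep -v rot; python3 d.py -75 -45 175
```

```text
clock: 7.45
position: [474.4, -104.3, 175.8]
ft_force: [-3.6, -14.8, 0.7]
opening: 0.004
t 7.45 sorter tcp -71.8 -46.5 175.8 tool shift [ 0.8 -3.2 -1.5] yaw err deg 0.66 F [ -3.62 -14.83   0.72] j [-0.37  0.25 -0.45  0.86 -0.    1.47] 0.0036987652130281083
clock: 7.7
position: [474.2, -104.8, 176.1]
ft_force: [-3.5, -11.2, -0.3]
opening: 0.001
t 7.7 sorter tcp -71.9 -47.1 176.1 tool shift [ 1.  -3.1 -2.1] yaw err deg 0.39 F [ -3.5  -11.19  -0.32] j [-0.36  0.25 -0.45  0.86 -0.02  1.49] 0.0013237242242419927
```

The push hit the firm stop at 12–15 N. Back off and look.

```bash
python3 -m handwheel '[[0,0,15,0,1],[0,0,30,0,1],[0,0,35,0,1],[-35,0,30,0,1],[-45,0,30,0,1],[-45,0,30,0,1],[0,0,30,0,1],[0,0,0,0,1],[0,0,0,0,1],[0,0,0,0,1]]'|grep -v rot
python3 - <<'E'
from h import *
a=snap('top','t3.png')[110:290,230:510,::-1];b=snap('side','s3.png')[95:300,220:450,::-1]
A=cv2.resize(a,(800,514));B=cv2.resize(b,(673,600))
cv2.imwrite('pics/t3c.png',cv2.convertScaleAbs(A,alpha=1.5));cv2.imwrite('pics/s3c.png',cv2.convertScaleAbs(B,alpha=1.6))
E
```

```text
clock: 8.95
position: [417.1, -298.9, 307.4]
ft_force: [-0.3, 0.0, 0.4]
opening: -0.001
```

View pics/t3c.png

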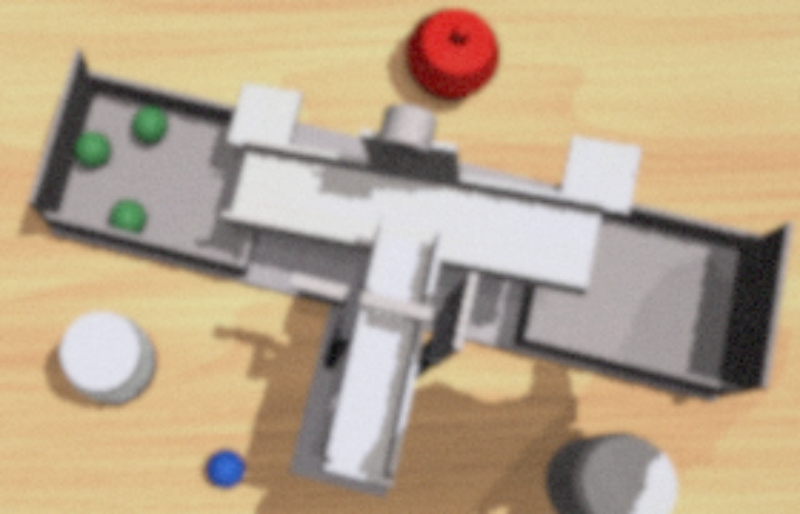

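View pics/s3c.png

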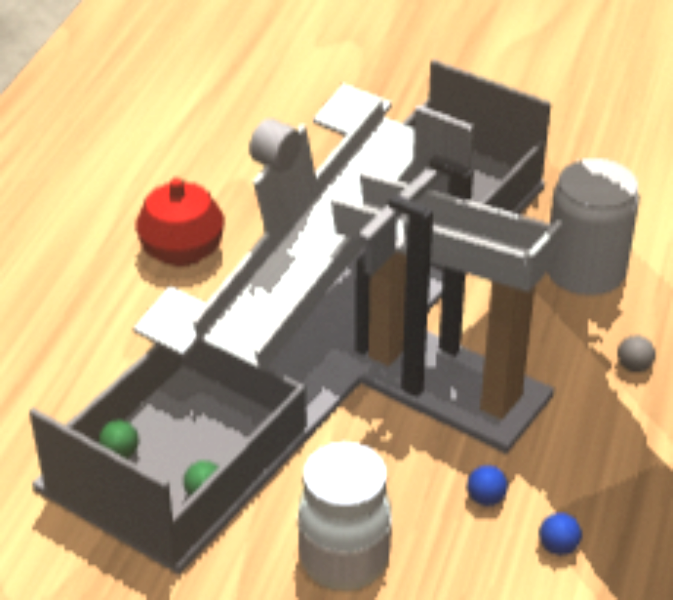

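All three green marbles are in the left tray, at (149,124), (93,149) and (128,215) in the crop. The chute is empty and the bystanders are in place. Next I let the marbles settle, then check that they are still and how far the slide has travelled.

```bash
for i in 1 2; do python3 -m handwheel '[[0,0,0,0,1],[0,0,0,0,1],[0,0,0,0,1],[0,0,0,0,1],[0,0,0,0,1],[0,0,0,0,1],[0,0,0,0,1],[0,0,0,0,1],[0,0,0,0,1],[0,0,0,0,1]]'|head -1; done
cat > c.py <<'E'
from fit import *
p=np.load('p.npy');c,s=np.cos(p[2]),np.sin(p[2])
def tos(q): d=q-[p[0],p[1],0]; return np.round([c*d[0]+s*d[1],-s*d[0]+c*d[1]],1)
im=cv2.cvtColor(r.read_camera('top'),cv2.COLOR_RGB2HSV)
k,_,st,ce=cv2.connectedComponentsWithStats(cv2.inRange(im,(45,100,30),(80,255,255)))
print(r.observe()['clock'],[tos(back('top',q,26)).tolist() for q,t in zip(ce[1:],st[1:]) if t[4]>15])
# tab top edge, before/after (crop scales 2.857)
o=lambda u,v:(u/2.857+230,v/2.857+110)
print('tab before',[tos(back('top',q,210)) for q in(T(533,278),T(518,352))],'after',[tos(back('top',q,210)) for q in(o(475,272),o(460,346))])
g=r.observe()
E
python3 c.py; python3 -m handwheel '[[0,0,0,0,1],[0,0,0,0,1],[0,0,0,0,1],[0,0,0,0,1]]'|head -1; python3 c.py|head -1
```

```text
clock: 10.3
clock: 11.55
11.6 [[42.8, 198.4], [12.6, 235.0], [-29.2, 194.2]]
tab before [array([-52.2, -74.3]), array([-93.9, -74.2])] after [array([-50.9, -33.6]), array([-92.8, -34.1])]
clock: 12.1
12.15 [[42.5, 198.3], [12.8, 234.6], [-29.1, 194.2]]
```

The slide moved about 40 mm and ended at the firm stop. The marbles are still, inside the left tray.

```bash
python3 -c "
from plant import r
print(r.sign_off())"
```

```text
the job is handed in; nothing more can be done
None
```

The job is done and handed in at about 12 s of the 48 s. `sign_off` reports no verdict, so the result rests on the checks below.

I pressed the raised left ear, which rocked the gate over. Then I pushed the release slide in, and the three green marbles rolled into the left tray. I backed the arm clear before handing in.

- **Gate:** after the press, the left ear matched its low height (about 70 mm) in the side picture, and the right ear was raised.
- **Slide:** it met the firm stop at about 12–15 N. The pictures put its travel at about 40 mm, give or take roughly 1.5 mm, against the 37 mm needed.
- **Marbles:** in the sorter frame they lie at (43, 198), (13, 235) and (−29, 194) mm (x, y), inside the left tray. They shifted by less than 0.5 mm over 0.55 s.
- **Bystanders:** the jar, can and ornament look unmoved in the last pictures; I didn't measure their positions again.

No check failed or disagreed with another.

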